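# Load the second slotted mass on the calibration hanger

### The arm

A 6-joint arm with a two-finger parallel gripper is mounted at the origin on the work surface. World frame = base frame: x ahead of the robot, y to its left, z up, the work surface at z = 0. Lengths are in m, angles in rad, forces in N, time in s.
With the tool pointing down it reaches from about 0.325 to 0.925 m from the base axis. Payload 3.1 kg.
Tool frame: the origin (TCP) lies midway between the tips of the shut fingers; the grasp point (between the pads) lies 19 mm behind it (robot.grip_depth is the distance from the TCP to the grasp point, in m); z points along the fingers, y is the line along which they close (so a half turn about z gives the same grasp; the last joint's range is limited). The gripper opens to 85 mm and grips with 20 to 120 N. Pads are 22 mm wide; open, the fingers measure 114 mm over their backs; the gripper's body (76 mm by 85 mm) begins 54 mm behind the grasp point. The pads swing forward as they close: fully open they stand 13 mm farther back than shut.
Start: joints at [-1.413, 0.217, 1.613, -0, 1.311, -0.112], TCP at [0.167, -0.602, 0.231] pointing down, gripper open.
Joint ranges: [-2.75, 2.75], [-0.78, 2.1], [0.31, 2.55], [-1.13, 4.27], [0.13, 2.63], [-2.58, 2.58]. Speed limits (rad/s): [2.79, 2.79, 3.14, 3.14, 3.14, 3.14].

### API

Orientations are given as a unit quaternion [x, y, z, w].
In Python, from plant import sensors, cams, robot gives the robot as it stands.
- The arm moves only by the tool send_rows, never from a script. Its argument "deltas" is a list of rows, each a list of 6 numbers: the shift along the tool's x, y, z each as a share of 30 mm, from -1 to 1, then the turn, a rotation vector about the tool's x, y, z each as a share of pi rad, from -1 to 1. A call has exactly 5 rows; each row shifts and turns the commanded pose from where the row before left it, along the tool's axes as they then stand; what a row does not reach is not made up. A row lasts 1/12 s, in which the tool goes at most 41.7 mm and 7.16 degrees, less where a joint would pass 70% of its speed; a pose out of reach is approached as far as the arm can. A call with a number of a shift or a turn outside -1 to 1 is refused whole. A call with a gripper value outside its range is refused whole. "claw" is the closure, from -1 (fully open) to 1 (shut), set as the call begins (left out, the last holds). The fingers move at their own pace and stop on an object; "squeeze" is the grip in N (left out, the last holds). Time passes only in rows, so rows that do not move let the fingers close, or fill a call up. It gives the time, the measured TCP pose, the force, the opening and the grip force at its end, in the units of the state.
- sensors.read_state(): the state, without advancing time (a new reading comes with each control period).
- cams.camera(name): name is "scene" or "top" or "wrist"; returns the picture (400x640x3 uint8, blue, green, red); there is no depth.
- cams.calibration(name): a dict with "fovy" (degrees; the focal length in pixels is half the picture's height over the tangent of half this angle, whatever the lens; pixels are square), "cx", "cy" (the principal point, pixels), "k1" (the pictures are not rectified: a ray, as slopes to the right and down, at radius r is drawn at 1 + k1 r^2 times it, then the intrinsics apply), "xyz" and "attitude" of the camera in the world; the wrist camera has in their place "tool_from_camera" (4x4, takes a point from camera to tool coordinates, whose origin is the TCP and whose axes are the flange's). Camera axes: x right, y up, looking along -z (the intrinsics and any distortion apply to the point x, -y, -z); pixel columns grow to the right and rows downward; lengths in m; the calibration is good to about 2 mm. A picture is of the moment at which its call begins: read the wrist's pose just before it. calibration takes no time and is no camera call.
- robot.job_done(): hands the job in; it is judged then, once.
The state is a dict: "time_s": time; "joint_pos": joint angles; "qd": joint speeds; "joint_torque": joint torques, N m; "tool_pos": TCP position; "eef_rot": TCP orientation; "contact_force": force on the tool from outside, world axes, zero at the start; "wrist_torque": the same for the moment, N m; "gripper_width": finger opening in m; "grasp_force": force on a finger pad.
Only numpy, scipy, OpenCV 4.12 (cv2) and the standard library are available. Lean on these libraries where they do the work, as an engineer would, in place of code of your own. Each camera call takes 0.05 s, during which the arm holds its last target. There are 200 camera calls.

### The job

The weight hanger parked on the lab bench already carries one wide slotted disc. Take the larger of the two slotted steel discs lying loose on the bench and slip it sideways onto the hanger's rod, so that it rests flat and centred on the disc already there with its slot facing the opposite way to that disc's slot, and let go.

Things in the scene. Friction and masses are not known exactly. Their poses are not given: they have to be found in the camera images.
- disc: Disc to hang: steel, lying flat and loose, 64 mm diameter, 16 mm thick, 0.2 to 0.4 kg. Slot 20 mm wide along its +x, from x = -8 mm out through the rim, mouth flared to 34 mm. Origin: centre of the underside, z up. Grip it across its y diameter, leaving the slot free between the fingers. Not wanted, loose nearby: a slotted disc of 42 mm diameter and an unslotted 64 mm collar with a round hole.
- disc_mouth (a point): Middle of the slot's mouth of the disc to hang: on the rim, 32 mm from its centre along its +x, 8 mm above its underside.
- base_disc: Wide slotted steel disc already on the hanger, loose on its pan around the rod: 90 mm diameter, 14 mm thick, 0.55 kg, slot 20 mm wide along its +x out through the rim. Origin: centre of the underside, z up. Its top is 50 mm above the bench.
- hanger: Weight hanger fixed upright: grey block 110 x 110 x 22 mm, black pan of 80 mm diameter with top 36 mm above the bench, in its centre a 7 mm rod ending at 80 mm in a lifting eye 18 mm wide, 5 mm thick, top at 98 mm. Origin: on the bench under the rod's axis, z up. A disc is brought in sideways, slot first, over the base disc (top 50 mm) and below the eye (80 mm), then lowered.
There are look-alikes about, which are no part of the job. What is shaped like the base_disc but pink, red or yellow is not meant.

How it is judged:
At the end, for the whole second after the job is handed in: The 64 mm disc lies flat (7 deg) on the base disc, rod in its slot, its centre within 13 mm of the rod's axis, its slot opposite to the base disc's slot within 40 deg; the base disc is still flat on the pan, centred within 13 mm; the disc is at rest (horizontal distance between each of disc, base_disc and hanger below 0.013 m and z of disc in the frame of base_disc between 0.01 and 0.018 m and angle between each of disc, base_disc's own z axis and vertical below 0.12 rad and x of disc_mouth in the frame of base_disc below 0 m and angle between the x axis of disc and the x axis of base_disc, either way round below 0.7 rad and height (world z) of base_disc between 0.032 and 0.04 m and linear speed of disc below 0.02 m/s); the robot touches nothing.
It also fails if it takes over 42 s, if anything falls off the work surface, if the arm or the gripper's body presses on something with over 40 N, if the wrist force passes 120 N, or if a joint passes its speed limit or range.

## Working session

There is one attempt and no reset: what is moved stays moved. The work goes in short steps, Python scripts to look and compute and a tool call to move; the robot and the scene stay as the last step left them, time stands still between calls to the robot, and variables do not carry over. Pictures are saved under pics/ and viewed, at most 10 in all, crops included, and the job is handed in when it is done.

Besides the shell and the picture viewer there is one more tool, called by a JSON object that holds its "op" and its "data", one argument or row to a line. send_rows: Moves the arm, as the interface text tells. Its arguments: {"type":"object","properties":{"deltas":{"type":"array","items":{"type":"array","items":{"type":"number"}}},"claw":{"type":"number"},"squeeze":{"type":"number"}},"required":["deltas"]}

```bash
mkdir -p pics
cat > h.py <<'E'
import numpy as np, cv2
from scipy.spatial.transform import Rotation as R
from plant import sensors, cams, robot
def pose(name, s=None):
    c=cams.calibration(name)
    if name=='wrist':
        T=np.eye(4); T[:3,:3]=R.from_quat(s['eef_rot']).as_matrix(); T[:3,3]=s['tool_pos']
        return c,T@np.array(c['tool_from_camera'])
    T=np.eye(4); a=np.array(c['attitude'],float)
    T[:3,:3]=a if a.shape==(3,3) else R.from_quat(a).as_matrix(); T[:3,3]=c['xyz']
    return c,T
def cast(uv,z,c,T):
    f=200/np.tan(np.radians(c['fovy'])/2); uv=np.atleast_2d(np.array(uv,float))
    K=np.array([[f,0,c['cx']],[0,f,c['cy']],[0,0,1]])
    p=cv2.undistortPoints(uv[:,None],K,np.array([c['k1'],0,0,0,0.]))[:,0]
    d=np.c_[p[:,0],-p[:,1],-np.ones(len(p))]@T[:3,:3].T
    return T[:3,3]+d*((z-T[2,3])/d[:,2])[:,None]
E
python3 - <<'E'
from h import *
for n in ['top','scene','wrist']:
    print(n,cams.calibration(n))
ims=[]
s=sensors.read_state();print(s)
for n in ['top','scene','wrist']:
    im=cams.camera(n); cv2.imwrite(f'pics/{n}0.png',im)
E
```

```text
top {'fovy': 46.94846109931285, 'cx': 317.37621234405367, 'cy': 195.83526301775245, 'k1': 0.023036474869528516, 'xyz': array([ 0.47087166, -0.0082423 ,  1.01685889]), 'attitude': array([-0.03171021,  0.04052499,  0.71105126, -0.7012548 ])}
scene {'fovy': 51.516037788400496, 'cx': 314.56185077144045, 'cy': 188.6204994572149, 'k1': -0.07416601414287176, 'xyz': array([0.95894347, 0.5504463 , 0.70726763]), 'attitude': array([0.12161875, 0.37260642, 0.87989474, 0.26862348])}
wrist {'fovy': 60.3633948759951, 'cx': 320.67799329536786, 'cy': 199.66075496834793, 'k1': -0.030695686757759796, 'tool_from_camera': array([[ 1.08484721e-03,  9.55479407e-01,  2.95055801e-01,
         7.46877838e-02],
       [ 9.99999396e-01, -9.84681422e-04, -4.88055944e-04,
         1.50490949e-03],
       [-1.75791439e-04,  2.95056152e-01, -9.55479898e-01,
        -1.42819127e-01],
       [ 0.00000000e+00,  0.00000000e+00,  0.00000000e+00,
         1.00000000e+00]])}
{'time_s': 0.0, 'joint_pos': array([-1.41314489e+00,  2.17759139e-01,  1.61494121e+00,  3.96702042e-05,
        1.31128685e+00, -1.12202054e-01]), 'qd': array([-0.00015658,  0.00102903, -0.00130479, -0.00035725, -0.00140886,
        0.00094294]), 'joint_torque': array([-1.65585578e-03, -3.96845126e+01, -3.03853905e+01, -1.90737164e-04,
        9.86377912e-03, -4.65402266e-06]), 'tool_pos': array([ 0.16652158, -0.60156247,  0.22996148]), 'eef_rot': array([ 9.90911166e-01,  1.34512558e-01, -8.04536674e-06, -1.19739665e-03]), 'contact_force': array([0.13951479, 0.49948221, 0.10430102]), 'wrist_torque': array([0.01248595, 0.0024917 , 0.01219586]), 'grasp_force': 0.0, 'gripper_width': 0.0850644487108409}
```

View pics/top0.png

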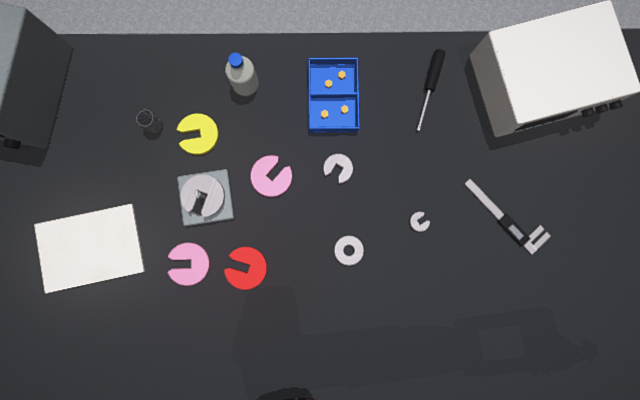

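View pics/scene0.png

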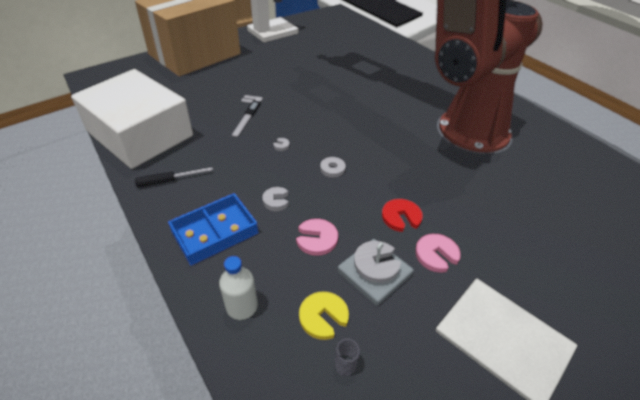

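Top view: 64 mm slotted disc at (338,168), slot facing image-down; the 42 mm disc is at (420,221), the collar at (348,250) and the hanger at (204,196). Next I'll enlarge and measure these.

Run:
```python
from h import *
im=cv2.imread('pics/top0.png')
a=cv2.resize(im[145:195,310:370],None,fx=6,fy=6,interpolation=cv2.INTER_CUBIC)
b=cv2.resize(im[165:230,170:240],None,fx=6,fy=6,interpolation=cv2.INTER_CUBIC)
o=np.zeros((400,800,3),np.uint8); o[:300,:360]=a; o[:390,370:790]=b
cv2.imwrite('pics/crop.png',o)
c,T=pose('top')
g=cv2.cvtColor(im,cv2.COLOR_BGR2GRAY)
m=((g>130)*255).astype(np.uint8); w=np.zeros_like(m); w[145:195,310:370]=m[145:195,310:370]
cs,_=cv2.findContours(w,cv2.RETR_EXTERNAL,cv2.CHAIN_APPROX_NONE); k=max(cs,key=cv2.contourArea)
P=cast(k[:,0],0.016,c,T)[:,:2]
print('circle',cv2.minEnclosingCircle(P.astype(np.float32)))
uv=np.argwhere(w>0)[:,::-1]; Q=cast(uv,0.016,c,T)[:,:2]
ctr=np.array(cv2.minEnclosingCircle(P.astype(np.float32))[0]); d=ctr-Q.mean(0); print('mean',Q.mean(0),'slot deg',np.degrees(np.arctan2(d[1],d[0])))
```

```text
circle ((0.6344937086105347, -0.06680430471897125), 0.032681893557310104)
mean [ 0.63899853 -0.06991275] slot deg 145.39335772341892
```

View pics/crop.png

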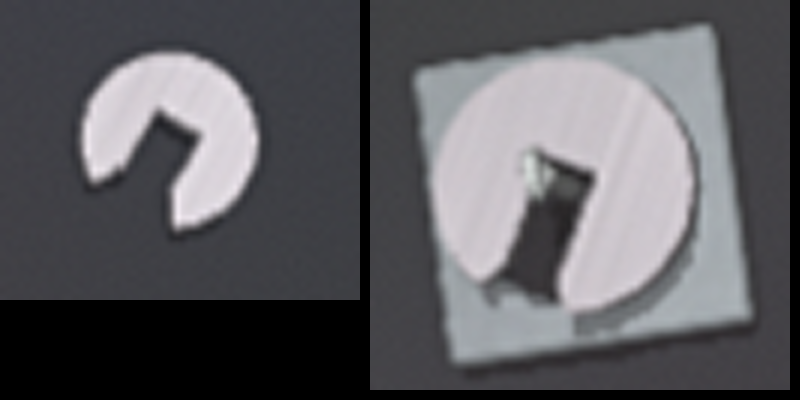

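Crop: the loose disc's slot opens down-left, roughly 150° in world terms. The base disc's slot opens down, slightly left, and the eye shows at about (204,197) in the full picture. Next I'll measure the hanger.

Run:
```python
from h import *
im=cv2.imread('pics/top0.png'); c,T=pose('top')
def slotdir(mask,z,r):
    cs,_=cv2.findContours(mask,cv2.RETR_EXTERNAL,cv2.CHAIN_APPROX_NONE); k=max(cs,key=cv2.contourArea)
    P=cast(k[:,0],z,c,T)[:,:2].astype(np.float32)
    (x,y),rr=cv2.minEnclosingCircle(P); ctr=np.array([x,y])
    # slot: dark part inside 0.4r..0.9r annulus
    uv=np.stack(np.meshgrid(np.arange(640),np.arange(400)),-1).reshape(-1,2)
    Q=cast(uv,z,c,T)[:,:2]-ctr; d=np.hypot(*Q.T)
    s=(d>.5*r)&(d<.85*r)&(mask.reshape(-1)==0); v=(Q[s]/d[s,None]).mean(0)
    return ctr,rr,np.degrees(np.arctan2(v[1],v[0])),s.sum()
g=im.min(2)
w=np.zeros(g.shape,np.uint8); w[145:195,310:370]=((g>130)*255)[145:195,310:370]
print('disc',slotdir(w,.016,.032))
w=np.zeros(g.shape,np.uint8); w[165:230,170:240]=((im[...,2]>175)*255)[165:230,170:240]
print([im[190,215],im[175,185]])
print('base',slotdir(w,.050,.045))
w=np.zeros(g.shape,np.uint8); w[160:235,165:245]=((im[...,1]>85)*255)[160:235,165:245]
cs,_=cv2.findContours(w,cv2.RETR_EXTERNAL,cv2.CHAIN_APPROX_NONE); k=max(cs,key=cv2.contourArea)
P=cast(k[:,0],.022,c,T)[:,:2].astype(np.float32); print('block',cv2.minAreaRect(P))
print('eye(top cam) z.09',cast([(170+(533-370)/6,165+172/6)],.09,c,T))
```

```text
disc (array([ 0.63449371, -0.0668043 ]), 0.032681893557310104, np.float64(151.38826361693796), np.int64(57))
[array([207, 201, 208], dtype=uint8), array([132, 129, 124], dtype=uint8)]
base (array([0.57453734, 0.22254001]), 0.04514474794268608, np.float64(162.3037800746964), np.int64(80))
block ((0.5738060474395752, 0.2217492163181305), (0.11009089648723602, 0.1099892258644104), 7.983564853668213)
eye(top cam) z.09 [[0.57345698 0.22164016 0.09      ]]
```

{"op": "send_rows", "data": {
  "deltas": [
    [0,0,0,0,0,0.0247],
    [0,0,0,0,0,0.0247],
    [0,0,0,0,0,0.0247],
    [0,0,0,0,0,0.0247],
    [0,0,0,0,0,0.0247]
  ],
  "claw": -1
}}

```text
time_s: 0.57
tool_pos: [0.1666, -0.602, 0.2307]
eef_rot: [0.998, -0.061, -0.0, -0.001]
contact_force: [0.1, -0.5, -0.8]
gripper_width: 0.0853
grasp_force: 0.0
```

{"op": "send_rows", "data": {
  "deltas": [
    [0,0,0,0,0,0.0247],
    [0,0,0,0,0,0.0247],
    [0,0,0,0,0,0.0247],
    [0,0,0,0,0,0.0247],
    [0,0,0,0,0,0.0247]
  ]
}}

```text
time_s: 0.98
tool_pos: [0.1666, -0.602, 0.2307]
eef_rot: [0.968, -0.252, -0.0, -0.0]
contact_force: [-1.1, -0.0, 0.0]
gripper_width: 0.0858
grasp_force: 0.0
```

{"op": "send_rows", "data": {
  "deltas": [
    [0.2,-0.927,0.1,0,0,0],
    [0.2,-0.927,0.1,0,0,0],
    [0.2,-0.927,0.1,0,0,0],
    [0.2,-0.927,0.1,0,0,0],
    [0.2,-0.927,0.1,0,0,0]
  ]
}}

```text
time_s: 1.4
tool_pos: [0.2608, -0.494, 0.2157]
eef_rot: [0.968, -0.251, -0.0, -0.0]
contact_force: [-0.2, 0.0, -0.2]
gripper_width: 0.0852
grasp_force: 0.0
```

{"op": "send_rows", "data": {
  "deltas": [
    [0.2,-0.927,0.1,0,0,0],
    [0.2,-0.927,0.1,0,0,0],
    [0.2,-0.927,0.1,0,0,0],
    [0.2,-0.927,0.1,0,0,0],
    [0.2,-0.927,0.1,0,0,0]
  ]
}}

```text
time_s: 1.82
tool_pos: [0.3545, -0.3869, 0.2009]
eef_rot: [0.968, -0.25, -0.0, -0.0]
contact_force: [-0.7, 0.1, 0.3]
gripper_width: 0.0851
grasp_force: 0.0
```

{"op": "send_rows", "data": {
  "deltas": [
    [0.2,-0.927,0.1,0,0,0],
    [0.2,-0.927,0.1,0,0,0],
    [0.2,-0.927,0.1,0,0,0],
    [0.2,-0.927,0.1,0,0,0],
    [0.2,-0.927,0.1,0,0,0]
  ]
}}

```text
time_s: 2.23
tool_pos: [0.4481, -0.2798, 0.1859]
eef_rot: [0.968, -0.25, -0.0, -0.0]
contact_force: [0.9, 0.3, 0.7]
gripper_width: 0.0853
grasp_force: 0.0
```

{"op": "send_rows", "data": {
  "deltas": [
    [0.2,-0.927,0.1,0,0,0],
    [0.2,-0.927,0.1,0,0,0],
    [0.2,-0.927,0.1,0,0,0],
    [0.2,-0.927,0.1,0,0,0],
    [0.2,-0.927,0.1,0,0,0]
  ]
}}

```text
time_s: 2.65
tool_pos: [0.5417, -0.1728, 0.1708]
eef_rot: [0.968, -0.25, -0.0, -0.0]
contact_force: [1.1, -0.1, -0.4]
gripper_width: 0.0855
grasp_force: 0.0
```

{"op": "send_rows", "data": {
  "deltas": [
    [0.2,-0.927,0.1,0,0,0],
    [0.2,-0.927,0.1,0,0,0],
    [0.2,-0.927,0.1,0,0,0],
    [0.2,-0.927,0.1,0,0,0],
    [0.2,-0.927,0.1,0,0,0]
  ]
}}

```text
time_s: 3.07
tool_pos: [0.6353, -0.0657, 0.1556]
eef_rot: [0.968, -0.25, -0.0, 0.0]
contact_force: [-0.7, 0.2, -0.0]
gripper_width: 0.0851
grasp_force: 0.0
```

```bash
cat >> h.py <<'E'
def yawof(s): x=R.from_quat(s['eef_rot']).as_matrix()[:,0]; return np.degrees(np.arctan2(x[1],x[0]))
def disc(im,z,r,c,T,th=130,near=None):
    m=((im.min(2)>th)*255).astype(np.uint8)
    cs,_=cv2.findContours(m,cv2.RETR_EXTERNAL,cv2.CHAIN_APPROX_NONE); out=[]
    uv=np.stack(np.meshgrid(np.arange(640),np.arange(400)),-1).reshape(-1,2); W=cast(uv,z,c,T)[:,:2]
    for k in cs:
        if cv2.contourArea(k)<150: continue
        P=cast(k[:,0],z,c,T)[:,:2].astype(np.float32); (x,y),rr=cv2.minEnclosingCircle(P)
        if abs(rr-r)>.004: continue
        Q=W-[x,y]; d=np.hypot(*Q.T); q=(d>.4*r)&(d<.85*r)&(m.reshape(-1)==0); v=(Q[q]/d[q,None]).mean(0)
        out.append((round(x,4),round(y,4),round(rr,4),round(np.degrees(np.arctan2(v[1],v[0])),1)))
    return out
E
python3 - <<'E'
from h import *
s=sensors.read_state(); im=cams.camera('wrist'); cv2.imwrite('pics/w1.png',im); c,T=pose('wrist',s)
print(s['tool_pos'],yawof(s)); print(disc(im,.016,.032,c,T))
E
```

```text
[ 0.63532299 -0.0657438   0.15562132] -28.99384680444833
[(0.6187, 0.2006, 0.0298, np.float64(116.0))]
```

View pics/w1.png

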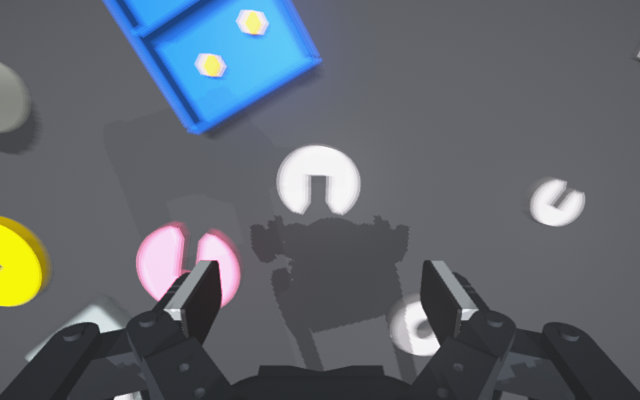

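Wrist view: the disc is at (319,181) with its slot straight down the picture, so it is aligned with the fingers. Next I'll measure its radius and offset.

Run:
```python
from h import *
im=cv2.imread('pics/w1.png'); s=sensors.read_state(); c,T=pose('wrist',s)
g=im.min(2); w=np.zeros(im.shape,np.uint8); w[135:225,265:375]=im[135:225,265:375]
for th in (150,180,210,230):
    m=((w.min(2)>th)*255).astype(np.uint8); cs,_=cv2.findContours(m,0,1); k=max(cs,key=cv2.contourArea)
    print(th,cv2.boundingRect(k),cv2.minEnclosingCircle(cast(k[:,0],.016,c,T)[:,:2].astype(np.float32)), cv2.minEnclosingCircle(cast(k[:,0],.0,c,T)[:,:2].astype(np.float32)))
print(cast([(319,181)],.016,c,T), (np.linalg.inv(T)@[.6345,-.0668,.016,1]))
```

```text
150 (277, 145, 84, 70) ((0.6413496732711792, -0.06196090579032898), 0.03565754368901253) ((0.6378220319747925, -0.05980438366532326), 0.03767441585659981)
180 (279, 145, 81, 69) ((0.6406555771827698, -0.06220828369259834), 0.03468790277838707) ((0.6370888352394104, -0.060066334903240204), 0.0366496779024601)
210 (280, 146, 78, 67) ((0.6411347389221191, -0.061941858381032944), 0.033064816147089005) ((0.637594997882843, -0.05978481099009514), 0.03493443503975868)
230 (282, 146, 73, 66) ((0.6420382261276245, -0.06199502944946289), 0.03163793683052063) ((0.6385497450828552, -0.05984099954366684), 0.03342665359377861)
[[ 0.64307349 -0.06380887  0.016     ]] [ 0.0053348   0.00994619 -0.29210816  1.        ]
```

Run:
```python
from h import *
s=sensors.read_state(); im=cams.camera('wrist'); c,T=pose('wrist',s); print(s['tool_pos'],np.abs(s['qd']).max(),yawof(s))
cv2.imwrite('pics/w2.png',im)
w=np.zeros(im.shape,np.uint8); w[125:235,255:385]=im[125:235,255:385]
for th in (150,180,210):
    m=((w.min(2)>th)*255).astype(np.uint8); cs,_=cv2.findContours(m,0,1); k=max(cs,key=cv2.contourArea)
    print(th,cv2.boundingRect(k),cv2.minEnclosingCircle(cast(k[:,0],.016,c,T)[:,:2].astype(np.float32)))
im=cams.camera('top');c,T=pose('top'); print(disc(im,.016,.032,c,T)); print(disc(im,.05,.045,c,T,175))
```

```text
[ 0.6381448  -0.06156497  0.15526498] 0.08751540616800167 -28.8647961066872
150 (292, 148, 77, 69) ((0.6350481510162354, -0.0699048638343811), 0.03262583538889885)
180 (292, 148, 76, 68) ((0.635148286819458, -0.06996080279350281), 0.032340310513973236)
210 (293, 149, 75, 67) ((0.635120153427124, -0.06982296705245972), 0.03206125646829605)
[(0.4733, -0.4923, 0.0323, np.float64(26.7)), (0.6342, -0.0672, 0.0323, np.float64(67.6)), (0.8614, 0.1491, 0.0309, np.float64(25.9))]
[(0.5745, 0.2225, 0.0451, np.float64(162.3))]
```

```bash
cat >> h.py <<'E'
def togo(x,y,z,yaw):
    s=sensors.read_state(); M=R.from_quat(s['eef_rot']).as_matrix(); a=yawof(s)
    t=np.radians(yaw); M2=np.array([[np.cos(t),np.sin(t),0],[np.sin(t),-np.cos(t),0],[0,0,-1]])
    d=np.array([x,y,z])-s['tool_pos']
    print('t',round(s['time_s'],2),'pos',s['tool_pos'].round(4),'yaw',round(a,2),'F',s['contact_force'].round(1),'w',round(s['gripper_width'],4),'gf',s['grasp_force'])
    print('shares now',(M.T@d/.03).round(3),'rotvec/pi',(R.from_matrix(M.T@M2).as_rotvec()/np.pi).round(4),'shares after turn',(M2.T@d/.03).round(3))
E
python3 -c "
from h import *
togo(.635,-.069,-.003,-29)"
```

```text
t 3.22 pos [ 0.6352 -0.0654  0.1554] yaw -28.83 F [ 0.2 -0.9 -0.3] w 0.0854 gf 0.0
shares now [0.06  0.105 5.28 ] rotvec/pi [0.0002 0.0004 0.001 ] shares after turn [0.053 0.107 5.28 ]
```

{"op": "send_rows", "data": {
  "deltas": [
    [0.05,0.1,0.6,0,0,0.001],
    [0,0,0.6,0,0,0],
    [0,0,0.6,0,0,0],
    [0,0,0.6,0,0,0],
    [0,0,0.6,0,0,0]
  ]
}}

```text
time_s: 3.63
tool_pos: [0.6337, -0.0717, 0.0655]
eef_rot: [0.968, -0.252, -0.0, 0.0]
contact_force: [-0.1, -0.3, -0.2]
gripper_width: 0.0852
grasp_force: 0.0
```

{"op": "send_rows", "data": {
  "deltas": [
    [0,0,0.5,0,0,0],
    [0,0,0.4,0,0,0],
    [0,0,0.3,0,0,0],
    [0,0,0.2,0,0,0],
    [0,0,0,0,0,0]
  ]
}}

```text
time_s: 4.05
tool_pos: [0.6338, -0.0705, 0.023]
eef_rot: [0.968, -0.252, -0.001, 0.0]
contact_force: [0.7, -0.4, 0.8]
gripper_width: 0.0857
grasp_force: 0.0
```

```bash
python3 -c "
from h import *
togo(.635,-.069,-.003,-29)
s=sensors.read_state(); im=cams.camera('wrist'); cv2.imwrite('pics/w3.png',im)"
```

```text
t 4.05 pos [ 0.6338 -0.0705  0.023 ] yaw -29.19 F [ 0.7 -0.4  0.8] w 0.0857 gf 0.0
shares now [ 0.014 -0.063  0.865] rotvec/pi [ 0.0002  0.0007 -0.0011] shares after turn [ 0.013 -0.063  0.866]
```

View pics/w3.png

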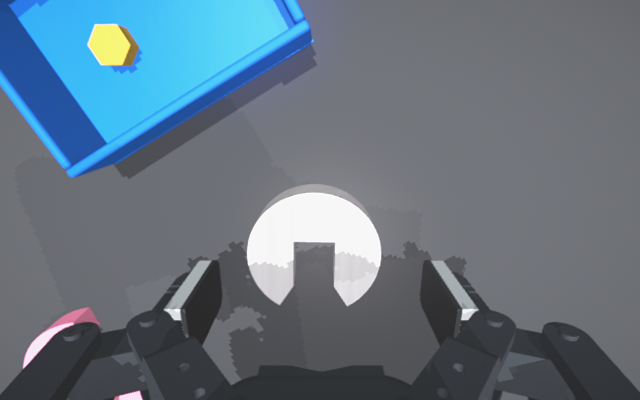

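The disc is centred at about (314,255), between the finger tips at u = 220 and 421. It is aligned, so I'll go down and grip.

{"op": "send_rows", "data": {
  "deltas": [
    [0,-0.05,0.3,0,0,0],
    [0,0,0.25,0,0,0],
    [0,0,0.2,0,0,0],
    [0,0,0.1,0,0,0],
    [0,0,0,0,0,0]
  ]
}}

```text
time_s: 4.52
tool_pos: [0.6344, -0.0688, -0.0026]
eef_rot: [0.968, -0.252, -0.001, 0.0]
contact_force: [0.2, 0.8, -0.5]
gripper_width: 0.0854
grasp_force: 0.0
```

{"op": "send_rows", "data": {
  "deltas": [
    [0,0,0,0,0,0],
    [0,0,0,0,0,0],
    [0,0,0,0,0,0],
    [0,0,0,0,0,0],
    [0,0,0,0,0,0]
  ],
  "claw": 0,
  "squeeze": 60
}}

```text
time_s: 4.93
tool_pos: [0.6364, -0.0692, -0.0002]
eef_rot: [0.968, -0.252, 0.001, -0.0]
contact_force: [0.9, 0.6, 3.4]
gripper_width: 0.0613
grasp_force: 66.3
```

```bash
python3 -c "
from h import *
togo(.635,-.069,.1,-29)
s=sensors.read_state(); im=cams.camera('wrist'); cv2.imwrite('pics/w4.png',im)"
```

```text
t 4.93 pos [ 6.364e-01 -6.920e-02 -2.000e-04] yaw -29.18 F [0.9 0.6 3.4] w 0.0613 gf 66.25653594732285
shares now [-0.039  0.014 -3.34 ] rotvec/pi [-0.0002 -0.0006 -0.001 ] shares after turn [-0.045  0.016 -3.34 ]
```

View pics/w4.png

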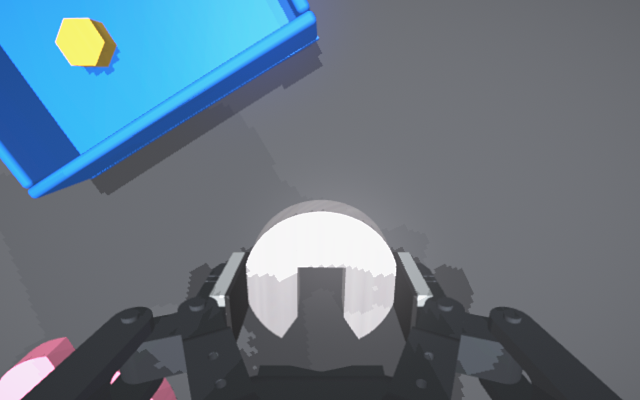

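The grip is centred at (321,272) with the slot free between the fingers. I'll lift, then turn by 191°.

{"op": "send_rows", "data": {
  "deltas": [
    [0,0,-0.4,0,0,0],
    [0,0,-0.9,0,0,0],
    [0,0,-0.9,0,0,0],
    [0,0,-0.9,0,0,0],
    [0,0,-0.9,0,0,0]
  ]
}}

```text
time_s: 5.4
tool_pos: [0.6338, -0.0688, 0.1189]
eef_rot: [0.968, -0.252, -0.002, 0.0]
contact_force: [-0.1, 1.2, -3.1]
gripper_width: 0.0615
grasp_force: 66.7
```

{"op": "send_rows", "data": {
  "deltas": [
    [0,0,0,0,0,-0.0354],
    [0,0,0,0,0,-0.0354],
    [0,0,0,0,0,-0.0354],
    [0,0,0,0,0,-0.0354],
    [0,0,0,0,0,-0.0354]
  ]
}}

```text
time_s: 5.82
tool_pos: [0.6339, -0.0688, 0.1179]
eef_rot: [1.0, 0.026, -0.002, -0.0]
contact_force: [-0.1, 0.1, -3.9]
gripper_width: 0.0617
grasp_force: 66.7
```

{"op": "send_rows", "data": {
  "deltas": [
    [0,0,0,0,0,-0.0354],
    [0,0,0,0,0,-0.0354],
    [0,0,0,0,0,-0.0354],
    [0,0,0,0,0,-0.0354],
    [0,0,0,0,0,-0.0354]
  ]
}}

```text
time_s: 6.23
tool_pos: [0.6339, -0.0688, 0.1177]
eef_rot: [0.954, 0.3, -0.001, -0.001]
contact_force: [0.4, -0.4, -4.4]
gripper_width: 0.0618
grasp_force: 66.7
```

{"op": "send_rows", "data": {
  "deltas": [
    [0,0,0,0,0,-0.0354],
    [0,0,0,0,0,-0.0354],
    [0,0,0,0,0,-0.0354],
    [0,0,0,0,0,-0.0354],
    [0,0,0,0,0,-0.0354]
  ]
}}

```text
time_s: 6.65
tool_pos: [0.6339, -0.0688, 0.1177]
eef_rot: [0.835, 0.55, -0.001, -0.001]
contact_force: [-0.1, -0.8, -3.5]
gripper_width: 0.0611
grasp_force: 66.7
```

{"op": "send_rows", "data": {
  "deltas": [
    [0,0,0,0,0,-0.0354],
    [0,0,0,0,0,-0.0354],
    [0,0,0,0,0,-0.0354],
    [0,0,0,0,0,-0.0354],
    [0,0,0,0,0,-0.0354]
  ]
}}

```text
time_s: 7.07
tool_pos: [0.634, -0.0689, 0.1178]
eef_rot: [0.652, 0.758, -0.001, -0.001]
contact_force: [-0.1, 0.8, -4.1]
gripper_width: 0.0614
grasp_force: 66.7
```

{"op": "send_rows", "data": {
  "deltas": [
    [0,0,0,0,0,-0.0354],
    [0,0,0,0,0,-0.0354],
    [0,0,0,0,0,-0.0354],
    [0,0,0,0,0,-0.0354],
    [0,0,0,0,0,-0.0354]
  ]
}}

```text
time_s: 7.48
tool_pos: [0.634, -0.0689, 0.1178]
eef_rot: [0.419, 0.908, -0.0, -0.001]
contact_force: [0.0, 0.1, -3.4]
gripper_width: 0.0615
grasp_force: 66.7
```

{"op": "send_rows", "data": {
  "deltas": [
    [0,0,0,0,0,-0.0354],
    [0,0,0,0,0,-0.0354],
    [0,0,0,0,0,-0.0354],
    [0,0,0,0,0,-0.0354],
    [0,0,0,0,0,-0.0354]
  ]
}}

```text
time_s: 7.9
tool_pos: [0.6339, -0.0688, 0.1177]
eef_rot: [0.154, 0.988, 0.0, -0.002]
contact_force: [0.0, 0.3, -3.4]
gripper_width: 0.0616
grasp_force: 66.7
```

```bash
python3 -c "
from h import *
togo(.493,.248,.115,162)"
```

```text
t 7.9 pos [ 0.6339 -0.0688  0.1177] yaw 162.29 F [ 0.   0.3 -3.4] w 0.0616 gf 66.68712448328733
shares now [7.687 8.632 0.111] rotvec/pi [-0.0001 -0.001   0.0016] shares after turn [7.732 8.592 0.091]
```

{"op": "send_rows", "data": {
  "deltas": [
    [0.4,0.45,0,0,0,0],
    [0.6,0.7,0,0,0,0],
    [0.7,0.8,0,0,0,0],
    [0.7,0.8,0,0,0,0],
    [0.7,0.8,0,0,0,0]
  ]
}}

```text
time_s: 8.32
tool_pos: [0.5777, 0.0624, 0.118]
eef_rot: [0.158, 0.988, -0.0, -0.001]
contact_force: [0.5, 0.8, -2.6]
gripper_width: 0.0616
grasp_force: 66.7
```

{"op": "send_rows", "data": {
  "deltas": [
    [0.7,0.8,0,0,0,0],
    [0.7,0.8,0,0,0,0],
    [0.7,0.8,0,0,0,0],
    [0.7,0.8,0,0,0,0],
    [0.7,0.8,0,0,0,0]
  ]
}}

```text
time_s: 8.73
tool_pos: [0.5148, 0.2089, 0.1182]
eef_rot: [0.157, 0.988, -0.0, -0.001]
contact_force: [0.5, 0.2, -3.8]
gripper_width: 0.0613
grasp_force: 66.7
```

{"op": "send_rows", "data": {
  "deltas": [
    [0.6,0.6,0,0,0,0],
    [0.4,0.4,0,0,0,0],
    [0,0,0,0,0,0],
    [0,0,0,0,0,0],
    [0,0,0,0,0,0]
  ]
}}

```text
time_s: 9.15
tool_pos: [0.4973, 0.245, 0.1185]
eef_rot: [0.157, 0.988, -0.001, -0.0]
contact_force: [-0.2, 0.1, -3.3]
gripper_width: 0.0614
grasp_force: 66.7
```

Run:
```python
from h import *
togo(.493,.248,.058,162)
ims=[cams.camera(n) for n in ('top','scene','wrist')]
cv2.imwrite('pics/t5.png',ims[0]);cv2.imwrite('pics/s5.png',ims[1]);cv2.imwrite('pics/w5.png',ims[2])
o=np.zeros((600,800,3),np.uint8)
o[:300,:400]=cv2.resize(ims[0][130:280,120:320],(400,300)); o[:300,400:]=cv2.resize(ims[1][180:330,290:490],(400,300))
o[300:550,:400]=cv2.resize(ims[2],(400,250)); cv2.imwrite('pics/m5.png',o)
```

```text
t 9.15 pos [0.4973 0.245  0.1185] yaw 161.98 F [-0.2  0.1 -3.3] w 0.0614 gf 66.69799704104662
shares now [0.168 0.054 2.015] rotvec/pi [-0.0004 -0.0002 -0.0001] shares after turn [0.169 0.052 2.015]
```

View pics/m5.png

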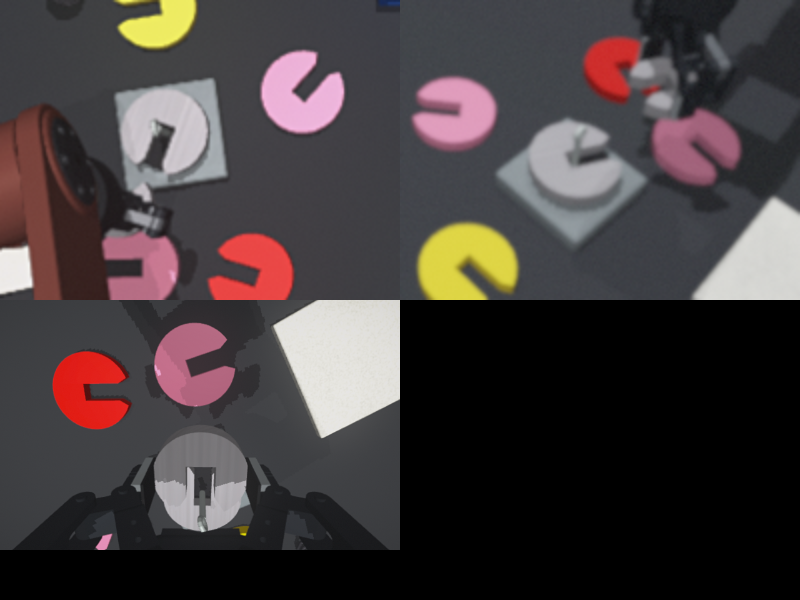

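The disc hangs level. Seen through its slot, the rod lies on the slot line at about u = 202 in the small wrist picture. I'll go down to insertion height.

{"op": "send_rows", "data": {
  "deltas": [
    [0.07,0.05,0.4,0,0,0],
    [0,0,0.6,0,0,0],
    [0,0,0.5,0,0,0],
    [0,0,0.4,0,0,0],
    [0,0,0.12,0,0,0]
  ]
}}

```text
time_s: 9.72
tool_pos: [0.4943, 0.2462, 0.0549]
eef_rot: [0.157, 0.988, -0.001, -0.002]
contact_force: [-0.4, 0.9, -3.8]
gripper_width: 0.0616
grasp_force: 66.6
```

{"op": "send_rows", "data": {
  "deltas": [
    [0,0,0,0,0,0],
    [0,0,0,0,0,0],
    [0,0,0,0,0,0],
    [0,0,0,0,0,0],
    [0,0,0,0,0,0]
  ]
}}

```text
time_s: 10.13
tool_pos: [0.4974, 0.2478, 0.0593]
eef_rot: [0.157, 0.988, 0.001, 0.001]
contact_force: [-0.4, -0.3, -3.4]
gripper_width: 0.0616
grasp_force: 66.7
```

Run:
```python
from h import *
togo(.574-.002,.222+.0006,.058,162)
s=sensors.read_state(); im=cams.camera('wrist'); c,T=pose('wrist',s); cv2.imwrite('pics/w6.png',im)
t=cams.camera('scene')
w=cv2.resize(im[120:400,170:470],(600,560)); cv2.imwrite('pics/w6c.png',np.hstack([w,np.zeros((560,200,3),np.uint8)])[:,:600])
def proj(P):
    p=np.linalg.inv(T)@np.r_[P,1]; f=200/np.tan(np.radians(c['fovy'])/2); a=np.array([p[0],-p[1]])/-p[2]
    a=a*(1+c['k1']*a@a); return (f*a+[c['cx'],c['cy']]).round(1)
for z in (.05,.08,.098): print('rod at',z,proj([.574,.222,z]))
```

```text
t 10.13 pos [0.4974 0.2478 0.0593] yaw 161.98 F [-0.4 -0.3 -3.4] w 0.0616 gf 66.6889863833785
shares now [-2.625 -0.028  0.048] rotvec/pi [ 0.0004  0.0005 -0.0001] shares after turn [-2.625 -0.029  0.043]
rod at 0.05 [321.8 384.7]
rod at 0.08 [322.  434.6]
rod at 0.098 [322.2 473.3]
```

View pics/w6c.png

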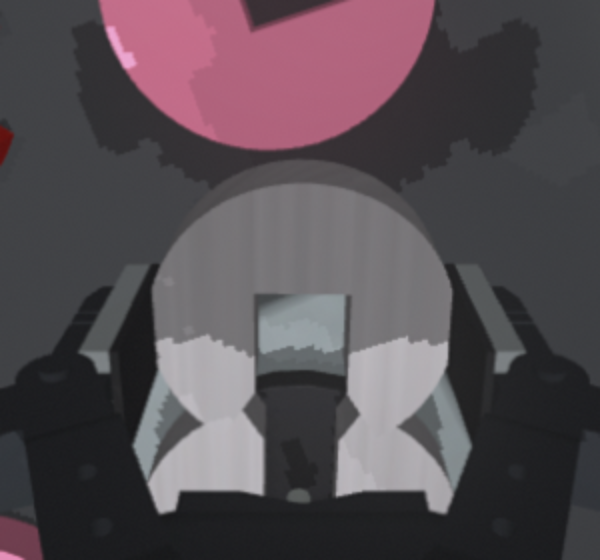

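The slot, the base disc's slot and the rod base (298,495) all lie on one line. I'll slide in slowly.

{"op": "send_rows", "data": {
  "deltas": [
    [-0.2,0,0,0,0,0],
    [-0.3,0,0,0,0,0],
    [-0.3,0,0,0,0,0],
    [-0.3,0,0,0,0,0],
    [-0.3,0,0,0,0,0]
  ]
}}

```text
time_s: 10.65
tool_pos: [0.5379, 0.234, 0.0583]
eef_rot: [0.157, 0.988, 0.0, 0.0]
contact_force: [0.1, -0.0, -2.9]
gripper_width: 0.0611
grasp_force: 66.7
```

{"op": "send_rows", "data": {
  "deltas": [
    [-0.3,0,0,0,0,0],
    [-0.3,0,0,0,0,0],
    [-0.3,0,0,0,0,0],
    [-0.2,0,0,0,0,0],
    [-0.1,0,0,0,0,0]
  ]
}}

```text
time_s: 11.07
tool_pos: [0.5719, 0.2229, 0.0583]
eef_rot: [0.157, 0.988, 0.0, 0.0]
contact_force: [0.1, 0.3, -3.7]
gripper_width: 0.0616
grasp_force: 66.7
```

{"op": "send_rows", "data": {
  "deltas": [
    [0,0,0,0,0,0],
    [0,0,0,0,0,0],
    [0,0,0,0,0,0],
    [0,0,0,0,0,0],
    [0,0,0,0,0,0]
  ]
}}

```text
time_s: 11.48
tool_pos: [0.5701, 0.2235, 0.0582]
eef_rot: [0.156, 0.988, -0.0, -0.0]
contact_force: [0.5, -0.6, -2.7]
gripper_width: 0.0615
grasp_force: 66.7
```

Run:
```python
from h import *
togo(.574-.002,.222+.0006,.051,162)
a=cams.camera('wrist'); b=cams.camera('scene'); t=cams.camera('top')
o=np.zeros((500,800,3),np.uint8); o[:250,:400]=cv2.resize(a,(400,250)); o[:300,400:]=cv2.resize(b[180:330,290:490],(400,300)); o[250:500,:400]=cv2.resize(t[140:265,120:320],(400,250))
cv2.imwrite('pics/m7.png',o)
```

```text
t 11.48 pos [0.5701 0.2235 0.0582] yaw 162.0 F [ 0.5 -0.6 -2.7] w 0.0615 gf 66.6852955520153
shares now [-0.068 -0.009  0.239] rotvec/pi [-0.     -0.0001  0.    ] shares after turn [-0.068 -0.009  0.239]
```

View pics/m7.png

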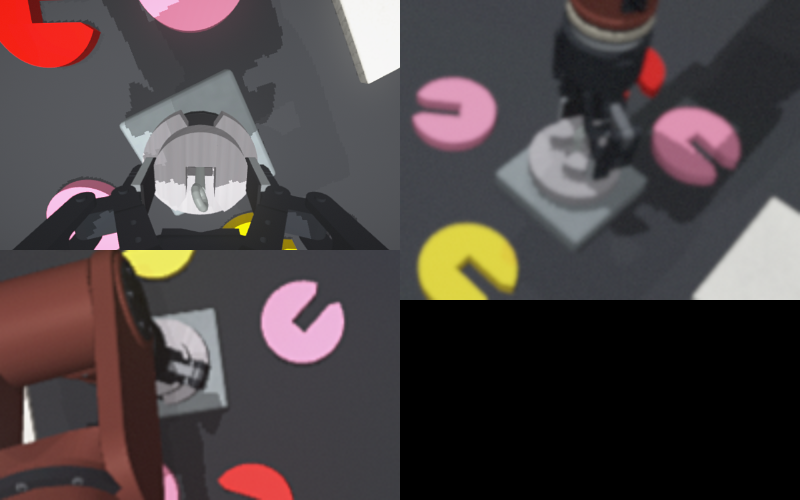

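The rod and eye stand inside the slot, in the wrist panel at (200,195). I'll lower gently.

{"op": "send_rows", "data": {
  "deltas": [
    [-0.05,0,0.06,0,0,0],
    [0,0,0.06,0,0,0],
    [0,0,0.05,0,0,0],
    [0,0,0.04,0,0,0],
    [0,0,0,0,0,0]
  ]
}}

```text
time_s: 12.05
tool_pos: [0.5716, 0.2227, 0.0513]
eef_rot: [0.157, 0.988, -0.0, -0.0]
contact_force: [-0.2, -0.2, -3.7]
gripper_width: 0.0615
grasp_force: 66.7
```

{"op": "send_rows", "data": {
  "deltas": [
    [0,0,0.02,0,0,0],
    [0,0,0.02,0,0,0],
    [0,0,0,0,0,0],
    [0,0,0,0,0,0],
    [0,0,0,0,0,0]
  ]
}}

```text
time_s: 12.47
tool_pos: [0.5722, 0.2229, 0.0508]
eef_rot: [0.157, 0.988, 0.0, 0.0]
contact_force: [-0.3, 0.2, -2.7]
gripper_width: 0.0616
grasp_force: 66.7
```

{"op": "send_rows", "data": {
  "deltas": [
    [0,0,0.02,0,0,0],
    [0,0,0.02,0,0,0],
    [0,0,0,0,0,0],
    [0,0,0,0,0,0],
    [0,0,0,0,0,0]
  ]
}}

```text
time_s: 12.88
tool_pos: [0.5723, 0.2229, 0.0499]
eef_rot: [0.157, 0.988, 0.0, 0.0]
contact_force: [0.3, -0.2, -1.3]
gripper_width: 0.0614
grasp_force: 66.9
```

{"op": "send_rows", "data": {
  "deltas": [
    [0,0,0,0,0,0],
    [0,0,0,0,0,0],
    [0,0,0,0,0,0],
    [0,0,0,0,0,0],
    [0,0,0,0,0,0]
  ],
  "claw": -1
}}

```text
time_s: 13.3
tool_pos: [0.5724, 0.2229, 0.0498]
eef_rot: [0.157, 0.988, 0.0, 0.0]
contact_force: [-0.3, -0.4, -0.1]
gripper_width: 0.0855
grasp_force: 0.0
```

{"op": "send_rows", "data": {
  "deltas": [
    [0,0,0,0,0,0],
    [0,0,0,0,0,0],
    [0,0,-0.1,0,0,0],
    [0,0,-0.2,0,0,0],
    [0,0,-0.3,0,0,0]
  ]
}}

```text
time_s: 13.72
tool_pos: [0.5713, 0.2226, 0.0672]
eef_rot: [0.157, 0.988, -0.0, -0.001]
contact_force: [0.2, -0.0, 1.0]
gripper_width: 0.0854
grasp_force: 0.0
```

{"op": "send_rows", "data": {
  "deltas": [
    [0,0,-0.5,0,0,0],
    [0,0,-0.8,0,0,0],
    [0,0,-0.9,0,0,0],
    [0,0,-0.9,0,0,0],
    [0,0,-0.9,0,0,0]
  ]
}}

```text
time_s: 14.13
tool_pos: [0.5722, 0.2229, 0.1899]
eef_rot: [0.157, 0.988, 0.0, 0.0]
contact_force: [-0.0, -0.2, -0.5]
gripper_width: 0.0857
grasp_force: 0.0
```

{"op": "send_rows", "data": {
  "deltas": [
    [0.9,0,0,0,0,0],
    [0.9,0,0,0,0,0],
    [0.9,0,0,0,0,0],
    [0.9,0,0,0,0,0],
    [0.2,0,0,0,0,0]
  ]
}}

```text
time_s: 14.55
tool_pos: [0.4602, 0.259, 0.1881]
eef_rot: [0.156, 0.988, 0.0, -0.001]
contact_force: [-0.3, 0.2, -0.7]
gripper_width: 0.0858
grasp_force: 0.0
```

Run:
```python
from h import *
a=cams.camera('wrist'); b=cams.camera('scene'); t=cams.camera('top')
o=np.zeros((600,800,3),np.uint8); o[:250,:400]=cv2.resize(a,(400,250)); o[:400,400:]=cv2.resize(b[220:300,340:420],(400,400)); o[250:600,:400]=cv2.resize(t[160:230,165:245],(400,350))
cv2.imwrite('pics/m8.png',o); print(sensors.read_state()['contact_force'],sensors.read_state()['tool_pos'])
```

```text
[-0.0132524  -0.52624171  0.44029844] [0.46415632 0.25836743 0.18855787]
```

View pics/m8.png

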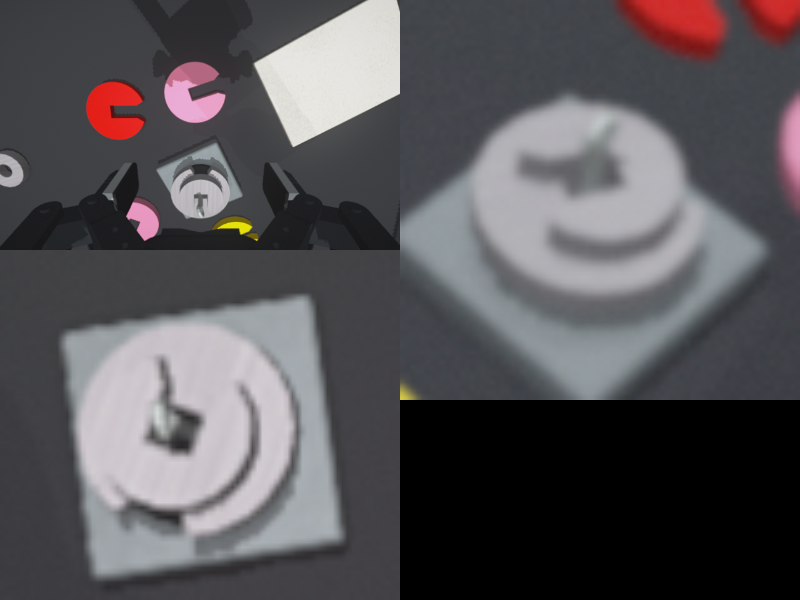

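Final view: the 64 mm disc lies flat on the base disc. Its slot opens away from the robot, opposite the base disc's, and the rod stands in it. After parallax it is about 4 mm off centre. The gripper is clear.

```bash
python3 -c "
from plant import robot
print(robot.job_done())"
```

```text
the job is handed in; nothing more can be done
None
```

I handed the job in at about 15 s of robot time: the 64 mm disc lies flat on the base disc with the rod in its slot, its slot facing opposite to the base disc's, about 4 mm off centre by a rough estimate from the last top view, and the gripper clear; no verdict was returned.

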